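# Clamp a fuselage blank endwise in the sanding jig

### The job

Clamp the long striped fuselage blank in the sanding jig, ready for shaping: flat on the bed on a broad face, its side against the low far fence, one end against the dark wooden end stop, and the sliding jaw pushed up snug on the other end and locked there with its red wing knob turned tight, so that the blank stays lightly nipped endwise when you let go. The jaw starts locked and too close to the stop; be gentle with it, since the balsa dents. Leave the other things on the bench and the short blocks in the drying rack where they are.

Things in the scene. Friction and masses are not known exactly. Their poses are not given: they have to be found in the camera images.
- blank: The work: balsa block 150 mm long, 40 x 24 mm in section, 35 to 70 g, with a dark 5 mm laminate in mid thickness; the tallest of the three blocks standing in the rack. Origin: centre of its lower end as it stands; z along its length (up at first), x along the 40 mm width, y along the 24 mm thickness (normal to the broad faces). Either end may go to the stop, either broad face up.
- blank_mid (a point): The middle of the block, 75 mm from either end; axes as blank.
- rack: Plywood drying rack fixed to the bench, 80 (x) x 190 (y) x 45 mm high. Three pockets at y = -60, 0, +60 mm, each 44 (x) x 28 (y) mm and 37 mm deep (floor 8 mm above the bench), hold the three blocks, dealt at random, 40 mm width along the rack's x. The long one's top is 158 mm above the bench. Origin: centre of the underside.
- jig: Sanding jig fixed to the bench: board 100 (x) x 290 (y) x 18 mm, its top is the bed. Origin: centre of the underside; y along the bed from the jaw's end to the end stop, x across it to the fence, a strip 12 mm wide and 8 mm above the bed on the far side; the near side is open. The bench between jig and robot is clear: the blank can be laid down there.
- stop_face (a point): Face of the fixed end stop (dark wood, 60 mm wide in x, 30 mm above the bed, 28 mm thick) at bed height, in the middle of where a blank lies that touches the fence; axes as the jig's, the face looks to -y. The blank's middle belongs 75 mm from it to -y and 12 mm above it.
- fence_face (a point): Point on the fence's face at bed height, 18 mm above the bench; axes as the jig's, the face looks to -x. The middle of a blank that lies against the fence is 20 mm from it.
- jaw_face (a point): Bottom centre, at bed height, of the jaw's cork face, which looks to +y of the jig towards the end stop. The jaw is an aluminium block 38 (x) x 55 (y) x 29 mm high that runs along the jig's y. Axes as the jig's.
- jaw (a joint): Position of the sliding jaw (m): 0 = 100 mm between jaw and end stop, growing as the jaw is drawn back from the stop, to 0.090 (190 mm). Starts between 0 and 0.035, locked. Free, it slides with about 1 N; locked, it resists about 30 N. It is most easily slid by holding the knob. The blank slides freely along the bed when pushed.
- knob (a joint): Turn of the red wing knob on the jaw (rad), clockwise from above tightens and increases it: 0 = fully slack (stop), bites from 0.5, below that the jaw slides freely; locked tight from 1.2; hard stop at 1.6. Starts tight, at 1.25 to 1.5. It takes 0.08 to 0.15 N m and stays where it is left.
- knob_grip (a point): On the knob's axis at mid height of its wing, 68 mm above the bench, 27.5 mm behind the jaw's face. The wing is a bar 52 mm long, 11 mm thick and 24 mm high, its top 80 mm above the bench, its underside 8 mm above the jaw's top; the point's x axis runs along the bar (pinch it across, along y). It turns and slides with the knob.
- short_a: Bystander: short block like the work, 75 mm long, standing in the rack (top 83 mm above the bench).
- short_b: Bystander: the second short block, as short_a.
- glue: Bystander: yellow glue bottle, 52 mm across, 130 mm high.
- paint_blue: Bystander: blue paint jar, 54 mm across, 58 mm high.
- paint_red: Bystander: red paint jar, 54 mm across, 58 mm high.
- mug: Bystander: white mug, 78 mm across, 88 mm high.
- sanding_block: Bystander: cork sanding block 68 x 110 x 26 mm, at the left of the bench.
Not all that is in view belongs to the job. What is shaped like the blank but pink or purple is not meant.

How it is judged:
By the outcome, as a careful person would: the job done as asked, in the order asked, and still so for the second after the job is handed in, with the robot touching nothing.
It also fails if it takes over 72 s, if anything falls off the work surface, if the arm or the gripper's body presses on something with over 40 N, if the wrist force passes 120 N, or if a joint passes its speed limit or range.

### The arm

A 7-joint arm with a two-finger parallel gripper is mounted at the origin on the work surface. World frame = base frame: x ahead of the robot, y to its left, z up, the work surface at z = 0. Lengths are in m, angles in rad, forces in N, time in s.
With the tool pointing down it reaches from about 0.425 to 0.8 m from the base axis. Payload 8.3 kg.
Tool frame: the origin (TCP) lies midway between the tips of the shut fingers; the grasp point (between the pads) lies 19 mm behind it (arm.pinch_z is the distance from the TCP to the grasp point, in m); z points along the fingers, y is the line along which they close (so a half turn about z gives the same grasp; the last joint's range is limited). The gripper opens to 85 mm and grips with 20 to 120 N. Pads are 22 mm wide; open, the fingers measure 114 mm over their backs; the gripper's body (76 mm by 85 mm) begins 54 mm behind the grasp point. The pads swing forward as they close: fully open they stand 13 mm farther back than shut.
Start: joints at [-1.18, 0.383, 0.016, 1.37, -0.006, 1.388, -0.046], TCP at [0.274, 0.562, 0.231] pointing down, gripper open.
Joint ranges: [-2.95, 2.95], [-0.25, 2.06], [-1.52, 1.56], [0.18, 2.33], [-1.44, 4.58], [0.02, 2.06], [-3.01, 3.01]. Speed limits (rad/s): [2.39, 2.39, 3.01, 3.01, 3.14, 3.14, 3.14].

### API

Orientations are given as [roll, pitch, yaw] about the fixed x, y, z axes, in that order (R = Rz(yaw) Ry(pitch) Rx(roll)).
In Python, from station import get_state, vision, order, arm gives the robot as it stands.
- The arm moves only by the shell command python3 -m pendant 'ROWS'. ROWS is JSON, one flat list of numbers, 7 for each row, row after row: the turn, a rotation vector about the world's x, y, z normalised to -1 to 1, where 1 is 2 rad, then the shift along the world's x, y, z normalised to -1 to 1, where 1 is 25 cm, then the opening, from 0 (shut) to 1 (fully open). In form: [wx, wy, wz, dx, dy, dz, hand, wx, wy, wz, dx, dy, dz, hand, ...]. A call has 1 to 5 rows; each row is the pose to reach, as a shift and turn from the pose commanded when the call began; what a row does not reach only later rows make up. A row lasts 1/10 s, in which the tool goes at most 50 mm and 8.59 degrees, less where a joint would pass 70% of its speed; a pose out of reach is approached as far as the arm can. A call with a number of a shift or a turn outside -1 to 1 is refused whole. A call with a gripper value outside its range is refused whole. The fingers move at their own pace and stop on an object; the grip force is fixed at half the most. Time passes only in rows, so rows that repeat a pose let the fingers close. It gives the time, the measured TCP pose, the force, the opening and the grip force at its end, in the units of the state.
- get_state(): the state, without advancing time (a new reading comes with each control period).
- vision.capture(name): name is "scene" or "top" or "wrist"; returns the picture (400x640x3 uint8, red, green, blue); there is no depth.
- vision.camera_info(name): a dict with "camera_matrix" (3x3 intrinsics, pixels), "dist_coeffs" ([k1, k2, p1, p2, k3] as OpenCV has them; the pictures are not rectified), "eye" and "orientation" of the camera in the world. Camera axes: x right, y up, looking along -z (the intrinsics and any distortion apply to the point x, -y, -z); pixel columns grow to the right and rows downward; lengths in m; the calibration is good to about 2 mm. A picture is of the moment at which its call begins: read the wrist's pose just before it. camera_info takes no time and is no camera call; for the wrist camera it gives the pose at the moment of the call.
- order.close_job(): hands the job in; it is judged then, once.
The state is a dict: "time": time; "q": joint angles; "qd": joint speeds; "effort": joint torques, N m; "position": TCP position; "ee_rot": TCP orientation; "force": force on the tool from outside, world axes, zero at the start; "moment": the same for the moment, N m; "width": opening from 0.0 (shut) to 1.0 (fully open); "grip_force": force on a finger pad.
Only numpy, scipy, OpenCV 4.12 (cv2) and the standard library are available. Lean on these libraries where they do the work, as an engineer would, in place of code of your own. Each camera call takes 0.05 s, during which the arm holds its last target. There are 200 camera calls.

## Working session

There is one attempt and no reset: what is moved stays moved. The work goes in short steps, Python scripts to look and compute and a shell command to move; the robot and the scene stay as the last step left them, time stands still between calls to the robot, and variables do not carry over. Pictures are saved under pics/ and viewed, at most 10 in all, crops included, and the job is handed in when it is done.

```bash
ls; mkdir -p pics; python3 - <<'E'
from station import get_state, vision, arm
import cv2,numpy as np
a=vision.capture("scene");b=vision.capture("top")
cv2.imwrite("pics/s0.png",a[:,:,::-1]);cv2.imwrite("pics/t0.png",b[:,:,::-1])
for n in("scene","top","wrist"):print(n,vision.camera_info(n))
s=get_state();print({k:s[k] for k in("time","position","ee_rot","width","force")},arm.pinch_z)
E
```

```text
pics
scene {'camera_matrix': array([[510.38752946,   0.        , 319.59333473],
       [  0.        , 510.38752946, 202.5660854 ],
       [  0.        ,   0.        ,   1.        ]]), 'dist_coeffs': array([-0.01612886,  0.        ,  0.        ,  0.        ,  0.        ]), 'eye': array([ 1.50148041, -0.33050005,  0.97383245]), 'orientation': array([ 0.81328063, -0.00669424,  1.23173892])}
top {'camera_matrix': array([[373.39680446,   0.        , 319.33922168],
       [  0.        , 373.39680446, 204.69398042],
       [  0.        ,   0.        ,   1.        ]]), 'dist_coeffs': array([-0.07400431,  0.        ,  0.        ,  0.        ,  0.        ]), 'eye': array([ 0.52147163, -0.01853654,  1.23801373]), 'orientation': array([ 0.06517442,  0.00819502, -1.58581471])}
wrist {'camera_matrix': array([[301.29372894,   0.        , 318.42542797],
       [  0.        , 301.29372894, 200.81211307],
       [  0.        ,   0.        ,   1.        ]]), 'dist_coeffs': array([-0.00658228,  0.        ,  0.        ,  0.        ,  0.        ]), 'eye': array([0.20304145, 0.59707811, 0.37261805]), 'orientation': array([-0.31650282,  0.00152956,  1.11608332])}
{'time': 0.1, 'position': array([0.27378769, 0.5613388 , 0.23038611]), 'ee_rot': array([-3.13986419e+00,  6.62468338e-05,  2.68783368e+00]), 'width': 0.9969584268540946, 'force': array([1.05325466, 0.03004213, 0.12504425])} 0.0187
```

View pics/t0.png

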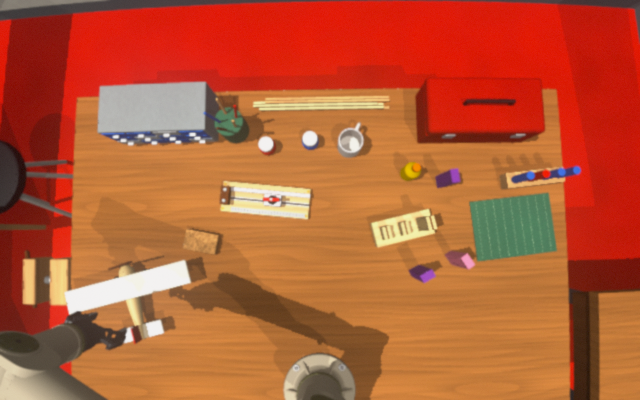

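View pics/s0.png

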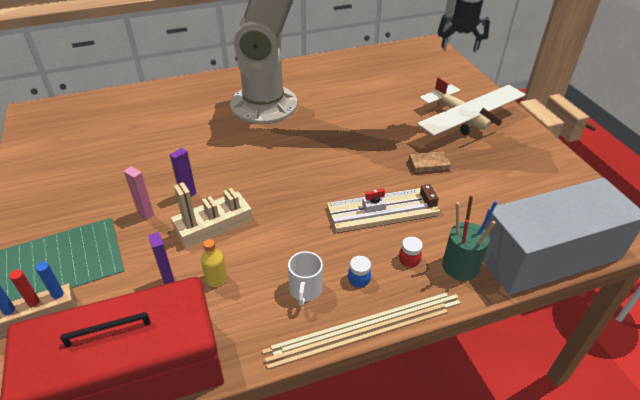

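The top view shows the jig at (265,200) with its dark stop on the left at (226,195) and the red knob at (273,200). The rack is at (404,227). Candidates for the blank are:
- the tall striped block in the rack at top (428,222), scene (184,205)
- purple blocks at (448,178) and (423,273)
- a pink block at (462,261)

Only the rack block is striped balsa and the tallest of the three. I'll confirm it in an enlarged crop.

```bash
cat > h.py <<'E'
import numpy as np, cv2
from scipy.spatial.transform import Rotation as R
from station import get_state, vision, arm
def cam(n,info=None):
    i=info or vision.camera_info(n)
    return i["camera_matrix"],i["dist_coeffs"],np.array(i["eye"]),R.from_euler("xyz",i["orientation"]).as_matrix()
def rays(n,uv,info=None):
    K,D,e,M=cam(n,info)
    p=cv2.undistortPoints(np.array(uv,float).reshape(-1,1,2),K,D).reshape(-1,2)
    return e,np.c_[p[:,0],-p[:,1],-np.ones(len(p))]@M.T
def plane(n,uv,z,info=None):
    e,d=rays(n,uv,info); return e+d*((z-e[2])/d[:,2])[:,None]
def proj(n,P,info=None):
    K,D,e,M=cam(n,info); c=(np.array(P,float).reshape(-1,3)-e)@M
    c=c*[1,-1,-1]
    return cv2.projectPoints(c,np.zeros(3),np.zeros(3),K,D)[0].reshape(-1,2)
def twoview(a,b):
    (e1,d1),(e2,d2)=a,b; d1=d1[0]/np.linalg.norm(d1[0]);d2=d2[0]/np.linalg.norm(d2[0])
    s=np.linalg.lstsq(np.c_[d1,-d2],e2-e1,rcond=None)[0]
    p,q=e1+s[0]*d1,e2+s[1]*d2; return (p+q)/2,np.linalg.norm(p-q)
E
python3 - <<'E'
from h import *
b=cv2.imread("pics/t0.png");s=cv2.imread("pics/s0.png")
c=lambda im,x,y,w,h:cv2.resize(im[y:y+h,x:x+w],(400,300),interpolation=cv2.INTER_CUBIC)
cv2.imwrite("pics/c1.png",np.vstack([np.hstack([c(b,215,165,100,75),c(b,360,195,88,66)]),np.hstack([c(s,320,165,128,96),c(s,155,165,108,81)])]))
for nm,im,box in(("top",b,(215,175,100,50)),("scene",s,(325,180,115,50))):
    x,y,w,h=box;hs=cv2.cvtColor(im[y:y+h,x:x+w],cv2.COLOR_BGR2HSV)
    m=((hs[...,0]<6)|(hs[...,0]>172))&(hs[...,1]>190)&(hs[...,2]>110)
    v,u=np.nonzero(m);print(nm,len(u),u.mean()+x,v.mean()+y,u.min()+x,u.max()+x,v.min()+y,v.max()+y)
# bright rack+jig contours by low saturation vs table
hs=cv2.cvtColor(b,cv2.COLOR_BGR2HSV)
print(hs[205,300],hs[260,300],hs[235,385],hs[195,226])
E
```

```text
top 17 272.88235294117646 199.1764705882353 264 278 198 200
scene 7 376.7142857142857 193.42857142857142 367 383 190 198
[ 19  26 220] [ 14 177 190] [ 26  83 239] [ 12 165 142]
```

View pics/c1.png

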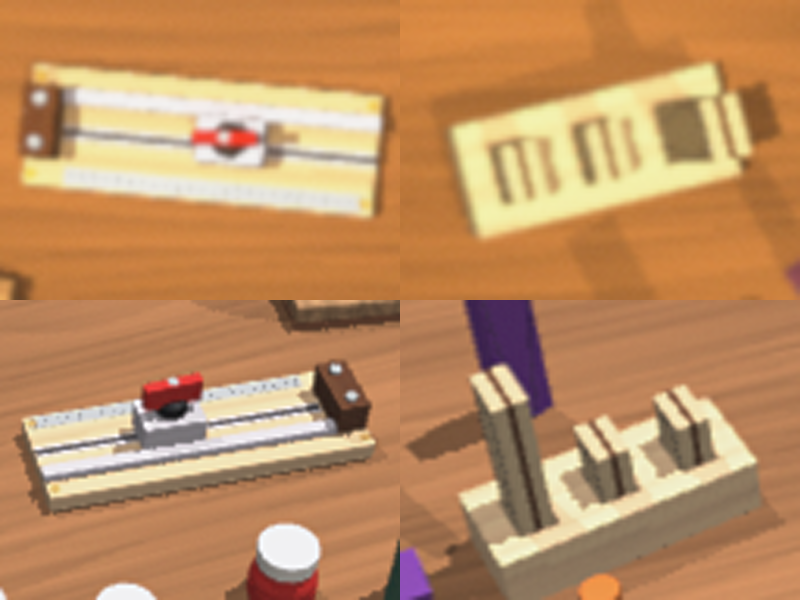

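The crops confirm it. The tall block with the dark middle stripe stands in the rack pocket on the -y side, and both short ones are lower. The stop is at the jig's left end (+y), the fence is the upper (+x) strip, and the wing now lies along the jig's y. Next I'll measure the jig, rack, knob and blank.

```bash
python3 - <<'E'
from h import *
b=cv2.imread("pics/t0.png");hs=cv2.cvtColor(b,cv2.COLOR_BGR2HSV)
def rect(x,y,w,h,z,nm):
    H=hs[y:y+h,x:x+w];m=(((H[...,0]>18)|(H[...,1]<110))&(H[...,2]>100)).astype(np.uint8)
    m=cv2.morphologyEx(m,cv2.MORPH_CLOSE,np.ones((5,5)))
    cs=max(cv2.findContours(m,0,cv2.CHAIN_APPROX_NONE)[0],key=cv2.contourArea).reshape(-1,2)+[x,y]
    P=plane("top",cs,z)[:,:2]
    r=cv2.minAreaRect((P*1000).astype(np.float32));print(nm,r,"\n",cv2.boxPoints(r).round())
rect(213,172,105,55,.018,"jig")
rect(362,200,70,52,.045,"rack")
print("knob",plane("top",[[272.9,199.2],[264,199],[279,199.5]],.08))
for z in(.08,):
    print("knob2",twoview(rays("top",[[270.8,199.3]]),rays("scene",[[375.3,191]])))
# long block top corners in crop: stripe
g=lambda u,v:(360+(u-400)*.22,195+v*.22)
print("blanktop",plane("top",[g(702,97),g(738,93),g(750,153),g(716,160),g(726,126)],.158))
gs=lambda u,v:(155+(u-400)*.27,165+(v-300)*.27)
print("twoview",twoview(rays("top",[g(726,126)]),rays("scene",[gs(500,389)])))
print("rack corners",plane("top",[g(453,128),g(717,62),g(482,238),g(742,175)],.045))
gj=lambda u,v:(215+u*.25,165+v*.25)
print("jig corners",plane("top",[gj(38,65),gj(383,97),gj(375,215),gj(22,185)],.018))
print("stop top face edge",plane("top",[gj(62,88),gj(58,157)],.048))
E
```

```text
jig ((620.0568237304688, 168.4460906982422), (292.5962219238281, 100.21442413330078), 83.75015258789062) 
 [[554.  28.]
 [654.  18.]
 [686. 308.]
 [586. 319.]]
rack ((523.2199096679688, -277.4705810546875), (82.89679718017578, 200.34979248046875), 12.202432632446289) 
 [[ 462. -188.]
 [ 504. -384.]
 [ 585. -367.]
 [ 543. -171.]]
knob [[0.61660366 0.13433543 0.08      ]
 [0.61767475 0.16219579 0.08      ]
 [0.61536206 0.11527336 0.08      ]]
knob2 (array([0.61675166, 0.14176552, 0.0787671 ]), np.float64(0.0014503574038758214))
blanktop [[ 0.55336233 -0.32123151  0.158     ]
 [ 0.5555313  -0.34457823  0.158     ]
 [ 0.51709969 -0.35106692  0.158     ]
 [ 0.51303858 -0.32898113  0.158     ]
 [ 0.5345875  -0.33612273  0.158     ]]
twoview (array([ 0.5349598 , -0.33513223,  0.15600726]), np.float64(0.003106300710977753))
rack corners [[ 0.53779382 -0.17609813  0.045     ]
 [ 0.58125544 -0.36442656  0.045     ]
 [ 0.46048949 -0.19471646  0.045     ]
 [ 0.50127366 -0.37965469  0.045     ]]
jig corners [[0.68392594 0.3031602  0.018     ]
 [0.65250759 0.0177096  0.018     ]
 [0.55575714 0.02555505 0.018     ]
 [0.58466095 0.31624962 0.018     ]]
stop top face edge [[0.66090157 0.27561102 0.048     ]
 [0.60520178 0.27877854 0.048     ]]
```

```bash
python3 -m pendant '[0,0,-0.07,0.125,-0.155,0,1, 0,0,-0.14,0.25,-0.31,0,1, 0,0,-0.21,0.375,-0.465,0,1, 0,0,-0.28,0.5,-0.62,0,1, 0,0,-0.35,0.625,-0.775,0,1]'; python3 -m pendant '[0,0,-0.07,0.15,-0.185,0,1, 0,0,-0.14,0.3,-0.37,0,1, 0,0,-0.21,0.45,-0.555,0,1, 0,0,-0.265,0.6,-0.74,0,1, 0,0,-0.265,0.744,-0.91,0,1]'
python3 -m pendant '[0,0,0,0,0,0,1]'
python3 - <<'E'
from h import *
print(get_state()["position"],get_state()["ee_rot"])
i=vision.camera_info("wrist");a=vision.capture("wrist")[:,:,::-1]
cv2.imwrite("pics/w1.png",a);import pickle;pickle.dump(i,open("w1.pkl","wb"));print(i["eye"],i["orientation"])
E
```

```text
time: 0.6
position: [0.431, 0.3661, 0.231]
ee_rot: [-3.141, -0.0, 1.982]
force: [1.2, 0.3, 0.6]
width: 1.003
grip_force: 0.0
time: 1.1
position: [0.5888, 0.1726, 0.2311]
ee_rot: [-3.141, 0.0, 1.454]
force: [0.2, 0.4, 0.7]
width: 0.999
grip_force: 0.0
time: 1.2
position: [0.5917, 0.1648, 0.2309]
ee_rot: [3.14, 0.005, 1.446]
force: [0.2, -0.8, 0.1]
width: 0.997
grip_force: 0.0
[0.59166174 0.16483137 0.23085017] [3.13971882 0.0047626  1.44584164]
[0.60245807 0.24529171 0.3727122 ] [-0.32115227 -0.00171833 -0.12595832]
```

View pics/w1.png

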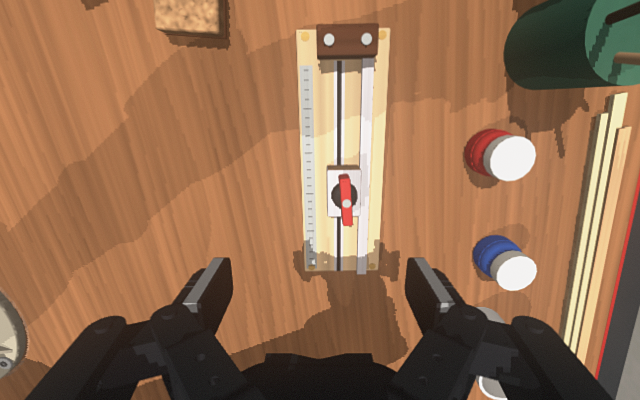

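The wrist view shows the stop at (347,40), the fence as a white strip at x≈367, the jaw at (343,193) and the wing from (344,176) to (349,225), roughly along the jig's y. I'll take exact positions from it.

```bash
python3 - <<'E'
from h import *;import pickle
i=pickle.load(open("w1.pkl","rb"));a=cv2.imread("pics/w1.png");hs=cv2.cvtColor(a,cv2.COLOR_BGR2HSV)
H=hs[160:240,320:375];m=(((H[...,0]<8)|(H[...,0]>170))&(H[...,1]>170)&(H[...,2]>90)).astype(np.uint8)
m=cv2.morphologyEx(m,cv2.MORPH_CLOSE,np.ones((9,9)))
c=max(cv2.findContours(m,0,cv2.CHAIN_APPROX_NONE)[0],key=cv2.contourArea).reshape(-1,2)+[320,160]
P=plane("wrist",c,.08,i)[:,:2]*1000
r=cv2.minAreaRect(P.astype(np.float32));print("wing",r,cv2.boxPoints(r).round(1))
# profiles
g=cv2.cvtColor(a,cv2.COLOR_BGR2GRAY)
print("row120",[(u,*a[120,u]) for u in range(352,392,2)])
print("row100",[(u,*a[100,u]) for u in range(296,312,2)])
print("col355",[(v,*a[v,350]) for v in range(48,66,1)])
print("jawcol",[(v,*a[v,334]) for v in range(160,178,1)])
print("corners",plane("wrist",[[298,30],[389,29],[380,270],[306,270]],.018,i))
E
```

```text
wing ((618.6034545898438, 143.4207305908203), (48.8953857421875, 9.801382064819336), 87.43162536621094) [[612.6 119.2]
 [622.4 118.8]
 [624.6 167.6]
 [614.8 168.1]]
row120 [(352, np.uint8(176), np.uint8(226), np.uint8(243)), (354, np.uint8(174), np.uint8(224), np.uint8(244)), (356, np.uint8(169), np.uint8(221), np.uint8(242)), (358, np.uint8(170), np.uint8(221), np.uint8(245)), (360, np.uint8(140), np.uint8(152), np.uint8(169)), (362, np.uint8(246), np.uint8(246), np.uint8(247)), (364, np.uint8(238), np.uint8(239), np.uint8(243)), (366, np.uint8(227), np.uint8(229), np.uint8(236)), (368, np.uint8(234), np.uint8(236), np.uint8(241)), (370, np.uint8(230), np.uint8(230), np.uint8(236)), (372, np.uint8(162), np.uint8(213), np.uint8(240)), (374, np.uint8(172), np.uint8(222), np.uint8(243)), (376, np.uint8(184), np.uint8(233), np.uint8(244)), (378, np.uint8(182), np.uint8(230), np.uint8(244)), (380, np.uint8(181), np.uint8(228), np.uint8(243)), (382, np.uint8(180), np.uint8(229), np.uint8(243)), (384, np.uint8(184), np.uint8(235), np.uint8(245)), (386, np.uint8(85), np.uint8(117), np.uint8
[... 1814 characters left out ...]
 np.uint8(99), np.uint8(125)), (168, np.uint8(74), np.uint8(97), np.uint8(125)), (169, np.uint8(95), np.uint8(118), np.uint8(148)), (170, np.uint8(208), np.uint8(212), np.uint8(227)), (171, np.uint8(241), np.uint8(242), np.uint8(246)), (172, np.uint8(240), np.uint8(241), np.uint8(245)), (173, np.uint8(239), np.uint8(240), np.uint8(245)), (174, np.uint8(239), np.uint8(239), np.uint8(244)), (175, np.uint8(238), np.uint8(239), np.uint8(244)), (176, np.uint8(238), np.uint8(239), np.uint8(244)), (177, np.uint8(238), np.uint8(239), np.uint8(244))]
corners [[0.59069852 0.31758587 0.018     ]
 [0.68521445 0.30664156 0.018     ]
 [0.65806403 0.02041799 0.018     ]
 [0.55936618 0.0330492  0.018     ]]
```

```bash
python3 -m pendant '[0,0,0.02,0.05,-0.04,-0.1,1, 0,0,0.04,0.108,-0.086,-0.25,1, 0,0,0.04,0.108,-0.086,-0.44,1, 0,0,0.04,0.108,-0.086,-0.44,1]'
python3 - <<'E'
from h import *;import pickle
i=pickle.load(open("w1.pkl","rb"));a=cv2.imread("pics/w1.png").astype(int)
top=[];bot=[]
for v in list(range(75,160,4))+list(range(225,255,4)):
    B=a[v,350:372,0];u=np.nonzero(B>215)[0]
    if len(u):
        top.append((350+u[0]-.5,v))
T=plane("wrist",top,.026,i);p=np.polyfit(T[:,1],T[:,0],1);print("fence x=%.4f*y+%.4f"%tuple(p),"res",np.std(T[:,0]-np.polyval(p,T[:,1])),len(T))
print("stop bottom",plane("wrist",[[345,58.7],[355,58.7]],.018,i),"top",plane("wrist",[[345,54.3]],.048,i))
print("jawface bottom",plane("wrist",[[334,164.7]],.018,i),"top",plane("wrist",[[334,169.7]],.047,i))
print("fence bottom",plane("wrist",[[359.3,120]],.018,i))
E
```

```text
time: 1.65
position: [0.6102, 0.1528, 0.114]
ee_rot: [-3.129, 0.004, 1.539]
force: [-0.5, 1.3, -1.0]
width: 0.999
grip_force: 0.0
fence x=0.1098*y+0.6235 res 0.00036171188238237953 30
stop bottom [[0.63675951 0.28412668 0.018     ]
 [0.64741925 0.28278556 0.018     ]] top [[0.63424635 0.28475997 0.048     ]]
jawface bottom [[0.61238248 0.17086104 0.018     ]] top [[0.61095966 0.1713956  0.047     ]]
fence bottom [[0.64665904 0.21858668 0.018     ]]
```

```bash
python3 -m pendant '[0,0,0,0,0,0,1,0,0,0,0,0,0,1]'
```

```text
time: 1.85
position: [0.6162, 0.1541, 0.1242]
ee_rot: [3.138, -0.002, 1.539]
force: [0.1, 0.6, 0.5]
width: 0.999
grip_force: 0.0
```

```bash
python3 -m pendant '[0,0,-0.006,0.01,-0.043,-0.06,1,0,0,-0.006,0.01,-0.043,-0.12,1,0,0,-0.006,0.01,-0.043,-0.12,1,0,0,-0.006,0.01,-0.043,-0.12,1]'
```

```text
time: 2.25
position: [0.6172, 0.142, 0.0908]
ee_rot: [-3.14, 0.0, 1.526]
force: [0.1, -0.3, 0.7]
width: 1.0
grip_force: 0.0
```

```bash
python3 -m pendant '[0,0,0,0.004,0.005,-0.08,1,0,0,0,0.004,0.005,-0.145,1,0,0,0,0.004,0.005,-0.145,1,0,0,0,0.004,0.005,-0.145,0.3,0,0,0,0.004,0.005,-0.145,0]'; python3 -m pendant '[0,0,0,0,0,0,0,0,0,0,0,0,0,0,0,0,0,0,0,0,0]'
```

```text
time: 2.75
position: [0.6192, 0.1433, 0.0559]
ee_rot: [3.141, -0.0, 1.526]
force: [-0.0, 0.6, 0.3]
width: 0.691
grip_force: 0.0
time: 3.05
position: [0.6182, 0.1433, 0.0561]
ee_rot: [-3.141, -0.001, 1.526]
force: [-5.3, -1.2, 7.9]
width: 0.28
grip_force: 58.5
```

```bash
python3 -m pendant '[0,0,0,0,0,0,0]'; python3 - <<'E'
from h import *
a=vision.capture("wrist")[:,:,::-1];cv2.imwrite("pics/w2.png",a)
E
```

```text
time: 3.15
position: [0.6182, 0.1434, 0.0561]
ee_rot: [-3.141, -0.001, 1.526]
force: [-5.2, -1.6, 8.8]
width: 0.281
grip_force: 58.5
```

View pics/w2.png

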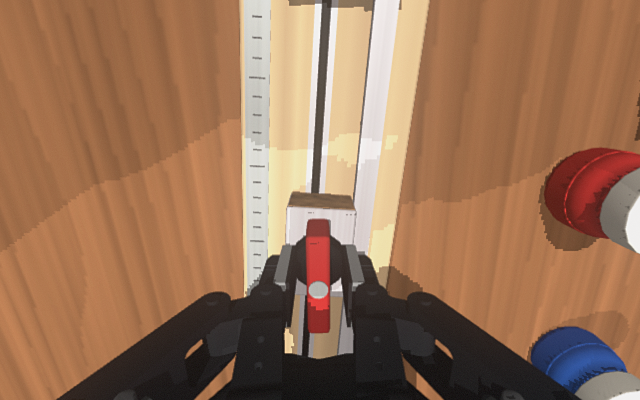

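The pads have closed on the wider black hub below the wing: at about (288,270) and (347,270) they stand clear of the red bar. I'll open, rise 8 mm and regrip.

```bash
python3 -m pendant '[0,0,0,0,0,0,0.6,0,0,0,0,0,0.036,0.6,0,0,0,0.002,0,0.036,0.4,0,0,0,0.002,0,0.036,0,0,0,0,0.002,0,0.036,0]'; python3 -m pendant '[0,0,0,0,0,0,0,0,0,0,0,0,0,0,0,0,0,0,0,0,0]'
```

```text
time: 3.7
position: [0.6183, 0.1434, 0.0642]
ee_rot: [-3.14, -0.0, 1.526]
force: [-8.6, -2.8, 23.7]
width: 0.113
grip_force: 60.8
time: 4.0
position: [0.6182, 0.1433, 0.0644]
ee_rot: [-3.14, -0.0, 1.526]
force: [-5.1, -0.3, 7.6]
width: 0.113
grip_force: 59.2
```

```bash
python3 -m pendant '[0,0,0.05,0,0,0,0,0,0,0.11,0,0,0,0,0,0,0.18,0,0,0,0,0,0,0.25,0,0,0,0,0,0,0.32,0,0,0,0]'; python3 -m pendant '[0,0,0.07,0,0,0,0,0,0,0.14,0,0,0,0,0,0,0.2,0,0,0,0,0,0,0.255,0,0,0,0,0,0,0.255,0,0,0,0]';python3 -c "
from station import get_state;print(get_state()['moment'],get_state()['force'])"
```

```text
time: 4.5
position: [0.6175, 0.1431, 0.0643]
ee_rot: [-3.139, -0.002, 2.172]
force: [-9.8, -0.6, 10.3]
width: 0.108
grip_force: 59.5
time: 5.0
position: [0.6172, 0.1438, 0.0643]
ee_rot: [-3.14, -0.004, 2.68]
force: [-10.9, 0.6, 10.6]
width: 0.116
grip_force: 59.5
[0.09023369 2.27644194 0.09898214] [-10.9342684    0.59289882  10.55277888]
```

```bash
python3 -m pendant '[0,0,0,-0.009,-0.03,0.004,0,0,0,0,-0.014,-0.08,0.004,0,0,0,0,-0.02,-0.13,0.004,0,0,0,0,-0.025,-0.17,0.004,0,0,0,0,-0.028,-0.2,0.004,0]'; python3 -m pendant '[0,0,0,0,0,0,0,0,0,0,0,0,0,0]'
```

```text
time: 5.5
position: [0.6113, 0.0912, 0.0645]
ee_rot: [-3.14, -0.001, 2.674]
force: [-2.9, 1.2, -4.1]
width: 0.114
grip_force: 59.0
time: 5.7
position: [0.6115, 0.0924, 0.0645]
ee_rot: [-3.14, -0.001, 2.675]
force: [-4.9, -0.4, -4.6]
width: 0.11
grip_force: 59.0
```

```bash
python3 -m pendant '[0,0,0,0,0,0,0.6,0,0,0,0,0,0,0.6,0,0,0,0,0,0.15,0.8,0,0,0,0,0,0.35,1,0,0,0,0,0,0.55,1]'; python3 -m pendant '[0,0,-0.07,-0.03,-0.18,0.1,1,0,0,-0.14,-0.06,-0.36,0.12,1,0,0,-0.21,-0.09,-0.55,0.12,1,0,0,-0.28,-0.12,-0.74,0.12,1,0,0,-0.35,-0.15,-0.93,0.12,1]'; python3 - <<'E'
from h import *;import pickle
s=get_state();print(s["q"].round(3) if hasattr(s["q"],"round") else s["q"],s["position"])
i=vision.camera_info("top");b=vision.capture("top")[:,:,::-1];cv2.imwrite("pics/t1.png",b)
hs=cv2.cvtColor(b,cv2.COLOR_BGR2HSV)[180:218,215:318]
m=((hs[...,0]<6)|(hs[...,0]>172))&(hs[...,1]>170)&(hs[...,2]>100);v,u=np.nonzero(m)
P=plane("top",np.c_[u+215,v+180],.08)[:,:2];c,e,t=cv2.PCACompute2(P.astype(np.float32),None);print("wing",len(u),c,e[0],t.ravel()**.5)
E
```

```text
time: 6.2
position: [0.6126, 0.0936, 0.2047]
ee_rot: [3.141, 0.001, 2.676]
force: [0.8, 0.5, 0.3]
width: 0.941
grip_force: 0.0
time: 6.7
position: [0.5752, -0.141, 0.2341]
ee_rot: [3.138, 0.002, 1.971]
force: [0.7, -0.2, 0.3]
width: 1.001
grip_force: 0.0
[-0.12   0.318  0.397  1.48  -0.124  1.365  0.684] [ 0.57521864 -0.14096589  0.23406401]
wing 27 [[0.6089261  0.09196683]] [ 0.89001817 -0.4559252 ] [0.01413803 0.00247531]
```

```bash
python3 -m pendant '[0,0,-0.04,-0.03,-0.18,0,1,0,0,-0.08,-0.07,-0.37,0,1,0,0,-0.095,-0.11,-0.56,0,1,0,0,-0.095,-0.16,-0.76,0,1,0,0,-0.095,-0.16,-0.78,0,1]'; python3 -m pendant '[0,0,0,0,0,0,1,0,0,0,0,0,0,1]'
```

```text
time: 7.25
position: [0.5311, -0.3424, 0.2338]
ee_rot: [-3.141, 0.005, 1.776]
force: [-0.6, -0.1, 0.4]
width: 0.996
grip_force: 0.0
time: 7.45
position: [0.5359, -0.3329, 0.2329]
ee_rot: [3.14, -0.0, 1.788]
force: [1.4, 0.5, -0.1]
width: 0.999
grip_force: 0.0
```

```bash
python3 -m pendant '[0,0,-0.004,-0.006,-0.014,-0.1,1,0,0,-0.004,-0.006,-0.014,-0.25,1,0,0,-0.004,-0.006,-0.014,-0.4,1,0,0,-0.004,-0.006,-0.014,-0.45,1,0,0,-0.004,-0.006,-0.014,-0.45,0.7]'; python3 -m pendant '[0,0,0,0,0,0,0.4,0,0,0,0,0,0,0.3,0,0,0,0,0,0,0.3,0,0,0,0,0,0,0.3]'
python3 - <<'E'
from h import *
a=vision.capture("wrist")[:,:,::-1];cv2.imwrite("pics/w3.png",a)
E
```

```text
time: 7.95
position: [0.5333, -0.3352, 0.1184]
ee_rot: [-3.139, -0.003, 1.781]
force: [-0.1, -0.5, 0.6]
width: 0.857
grip_force: 0.0
time: 8.35
position: [0.5347, -0.3386, 0.1226]
ee_rot: [3.138, 0.003, 1.778]
force: [0.1, 0.5, 7.4]
width: 0.462
grip_force: 60.9
```

View pics/w3.png

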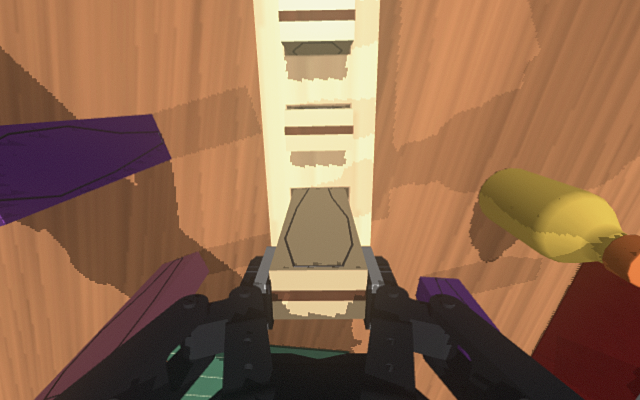

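```bash
python3 -m pendant '[0,0,0,0,0,0.05,0.3,0,0,0,0,0,0.2,0.3,0,0,0,0,0,0.38,0.3,0,0,0,-0.01,0,0.56,0.3,0,0,0,-0.04,0.08,0.68,0.3]'; python3 -m pendant '[0,0,-0.02,-0.03,0.18,0,0.3,0,0,-0.04,-0.06,0.37,0,0.3,0,0,-0.06,-0.1,0.56,0,0.3,0,0,-0.08,-0.14,0.75,0,0.3,0,0,-0.1,-0.18,0.93,0,0.3]';  python3 -m pendant '[0,0,0,-0.03,0.18,0,0.3,0,0,0,-0.06,0.37,0,0.3,0,0,0,-0.06,0.56,0,0.3,0,0,0,-0.06,0.66,0,0.3,0,0,0,-0.06,0.66,0,0.3]'
```

```text
time: 8.9
position: [0.5224, -0.3207, 0.2946]
ee_rot: [3.14, 0.004, 1.774]
force: [-0.0, -0.7, 0.0]
width: 0.46
grip_force: 62.2
time: 9.4
position: [0.4772, -0.0836, 0.2912]
ee_rot: [3.14, -0.0, 1.576]
force: [0.8, 0.0, 0.3]
width: 0.46
grip_force: 62.4
time: 9.9
position: [0.4624, 0.084, 0.2909]
ee_rot: [3.141, -0.001, 1.585]
force: [-0.7, -0.0, -0.8]
width: 0.46
grip_force: 62.3
```

```bash
python3 -m pendant '[0.07,0,0,0,0,0,0.3,0.14,0,0,0,0,0,0.3,0.21,0,0,0,0,0,0.3,0.28,0,0,0,0,0,0.3,0.35,0,0,0,0,0,0.3]'; python3 -c "
from station import get_state;s=get_state();print(s['q'],s['position'])"
```

```text
time: 10.4
position: [0.4639, 0.0776, 0.2923]
ee_rot: [3.128, -0.705, 1.582]
force: [-0.1, 0.7, -1.1]
width: 0.459
grip_force: 62.2
[-0.17391374  0.0965538   0.46712731  1.79269744 -0.71555221  1.51987888
  0.43639014] [0.46390505 0.07760462 0.29228201]
```

```bash
python3 -m pendant '[0.07,0,0,0,0,0,0.3,0.14,0,0,0,0,-0.1,0.3,0.21,0,0,0,0,-0.2,0.3,0.28,0,0,0,0,-0.3,0.3,0.3,0,0,0,0,-0.4,0.3]'; python3 -m pendant '[0,0,0,0,0,0,0.3]';python3 -c "
from station import get_state;s=get_state();print(s['q'],s['position'])"
```

```text
time: 10.9
position: [0.4628, 0.0774, 0.1878]
ee_rot: [3.124, -1.304, 1.585]
force: [0.5, 0.7, -0.5]
width: 0.461
grip_force: 62.3
time: 11.0
position: [0.462, 0.0785, 0.1861]
ee_rot: [-3.135, -1.301, 1.564]
force: [0.3, -0.3, -0.1]
width: 0.464
grip_force: 62.3
[ 0.11001731  0.59809795  0.44085779  1.91463646 -1.16668531  1.81035235
  1.0678884 ] [0.46195008 0.07847665 0.1860592 ]
```

```bash
python3 -m pendant '[0,0,0,0,0,-0.15,0.3,0,0,0,0,0,-0.3,0.3,0,0,0,0,0,-0.44,0.3,0,0,0,0,0,-0.53,0.3,0,0,0,0,0,-0.55,0.3]'; python3 -m pendant '[0,0,0,0,0,-0.008,0.3,0,0,0,0,0,-0.016,0.3,0,0,0,0,0,-0.02,0.3]'
```

```text
time: 11.5
position: [0.4637, 0.0793, 0.0527]
ee_rot: [3.113, -1.298, 1.601]
force: [-0.4, 0.1, 0.1]
width: 0.461
grip_force: 62.2
time: 11.8
position: [0.4639, 0.0794, 0.049]
ee_rot: [3.106, -1.299, 1.607]
force: [-0.4, -0.5, -0.8]
width: 0.46
grip_force: 62.2
```

```bash
python3 -m pendant '[0,0,0,0,0,-0.008,0.3,0,0,0,0,0,-0.016,0.3,0,0,0,0,0,-0.022,0.3,0,0,0,0,0,-0.022,0.3]'; python3 -c "
from station import get_state;s=get_state();print(s['q'],s['force'],s['moment'])"
```

```text
time: 12.2
position: [0.463, 0.0797, 0.0419]
ee_rot: [3.118, -1.3, 1.596]
force: [0.1, -0.1, -0.9]
width: 0.458
grip_force: 62.2
[ 0.1527321   0.88723343  0.37874827  1.88131734 -1.21539045  1.71888022
  1.30670104] [ 0.14779505 -0.06691914 -0.90342256] [-1.16543079  0.04604309 -0.02448575]
```

```bash
python3 -m pendant '[0,0,0,0,0,-0.004,0.3,0,0,0,0,0,-0.006,0.52,0,0,0,0,0,-0.006,0.6,0,0,0,0,0,-0.006,0.8,0,0,0,0,0,-0.006,0.8]'; python3 - <<'E'
from h import *
print(get_state()["force"])
b=vision.capture("top")[:,:,::-1];s=vision.capture("scene")[:,:,::-1]
c=lambda im,x,y,w,h:cv2.resize(im[y:y+h,x:x+w],(400,400),interpolation=cv2.INTER_CUBIC)
cv2.imwrite("pics/c2.png",np.hstack([c(b,230,180,110,110),c(s,250,80,160,160)]))
E
```

```text
time: 12.7
position: [0.4631, 0.0797, 0.0406]
ee_rot: [3.116, -1.3, 1.597]
force: [0.5, 0.3, -0.2]
width: 0.8
grip_force: 0.0
[ 0.51191638  0.25702822 -0.18646825]
```

View pics/c2.png

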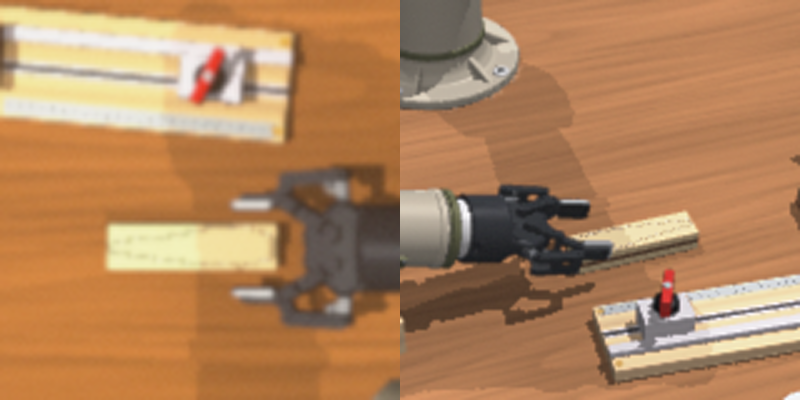

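The blank lies flat on a broad face between the open fingers, at crop (192,247). Now I back out, rise and bring the tool upright.

```bash
python3 -m pendant '[0,0,0,0,-0.12,0.03,0.9,0,0,0,0,-0.26,0.06,0.9,0,0,0,0,-0.28,0.2,0.9,0,0,0,0,-0.28,0.4,0.9,-0.07,0,0,0,-0.28,0.58,0.9]'; python3 -m pendant '[-0.07,0,0,0,0.07,0.1,1,-0.14,0,0,0,0.14,0.2,1,-0.21,0,0,0,0.21,0.2,1,-0.28,0,0,0,0.3,0.2,1,-0.35,0,0,0,0.4,0.2,1]'; python3 -m pendant '[-0.07,0,0,0,0.1,0,1,-0.14,0,0,0,0.2,0,1,-0.21,0,0,0,0.24,0,1,-0.23,0,0,0,0.24,0,1,-0.23,0,0,0,0.24,0,1]'; python3 - <<'E'
from h import *
print(get_state()["q"])
def mk(n,x,y,w,h,z):
    b=vision.capture(n);H=cv2.cvtColor(b,cv2.COLOR_RGB2HSV)[y:y+h,x:x+w]
    m=((H[...,0]>18)&(H[...,2]>110)).astype(np.uint8);m=cv2.morphologyEx(m,cv2.MORPH_CLOSE,np.ones((3,3)))
    c=max(cv2.findContours(m,0,cv2.CHAIN_APPROX_NONE)[0],key=cv2.contourArea).reshape(-1,2)+[x,y]
    print(c.min(0),c.max(0));print(cv2.minAreaRect((plane(n,c,z)[:,:2]*1000).astype(np.float32)))
mk("top",235,230,80,40,.024)
i=vision.camera_info("wrist");a=vision.capture("wrist")[:,:,::-1];cv2.imwrite("pics/w4.png",a);import pickle;pickle.dump(i,open("w4.pkl","wb"))
E
```

```text
time: 13.3
position: [0.4622, 0.0089, 0.183]
ee_rot: [-3.137, -1.163, 1.567]
force: [3.5, 0.0, 0.3]
width: 0.902
grip_force: 0.0
time: 13.8
position: [0.4639, 0.1095, 0.2366]
ee_rot: [3.132, -0.458, 1.578]
force: [0.4, 0.1, -2.0]
width: 1.001
grip_force: 0.0
time: 14.3
position: [0.4622, 0.1723, 0.2346]
ee_rot: [-3.14, -0.001, 1.584]
force: [0.5, -0.4, -0.1]
width: 1.0
grip_force: 0.0
[-0.70666918  0.09256581  0.30861157  1.72778669 -0.03040194  1.32640645
 -0.37920088]
[260 241] [304 253]
((465.2928161621094, 113.51901245117188), (143.1234130859375, 38.840702056884766), 89.2868423461914)
```

```bash
python3 - <<'E'
from h import *;import pickle
i=pickle.load(open("w4.pkl","rb"));a=cv2.imread("pics/w4.png");print(i["eye"])
uv=proj("wrist",[[.465,.045,.024],[.465,.19,.024]],i);print(uv)
H=cv2.cvtColor(a,cv2.COLOR_BGR2HSV);m=((H[...,0]>18)&(H[...,0]<40)&(H[...,2]>110)).astype(np.uint8)
for c in cv2.findContours(m,0,cv2.CHAIN_APPROX_NONE)[0]:
    if cv2.contourArea(c)>800:
        r=cv2.minAreaRect((plane("wrist",c.reshape(-1,2),.024,i)[:,:2]*1000).astype(np.float32));print(c.reshape(-1,2).min(0),c.reshape(-1,2).max(0),r)
E
```

```text
[0.46313469 0.25044062 0.37696362]
[[318.92790746 265.98344735]
 [319.98528553 157.00204882]]
[605 300] [639 397] ((919.6804809570312, -95.55107879638672), (21.910785675048828, 180.4285125732422), 0.1605760008096695)
[  0 216] [ 75 350] ((75.34715270996094, -8.392082214355469), (223.28607177734375, 100.9216537475586), 72.04206085205078)
[304 159] [337 261] ((465.20526123046875, 120.06095886230469), (135.17845153808594, 38.96015548706055), 89.61357116699219)
[442 126] [475 212] ((629.6202392578125, 174.01852416992188), (105.12628936767578, 16.632139205932617), 83.68651580810547)
[458  76] [516 249] ((661.38330078125, 176.44290161132812), (210.34927368164062, 12.367085456848145), 83.806640625)
[389  38] [460 273] ((590.2011108398438, 174.54104614257812), (282.05023193359375, 38.82854080200195), 83.7335205078125)
```

View pics/w4.png

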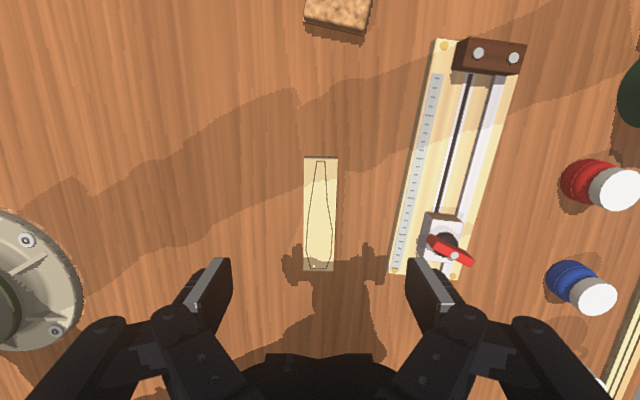

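```bash
python3 -m pendant '[0,0,-0.011,0.012,-0.13,-0.1,1,0,0,-0.011,0.012,-0.234,-0.25,1,0,0,-0.011,0.012,-0.234,-0.44,1,0,0,-0.011,0.012,-0.234,-0.62,1,0,0,-0.011,0.012,-0.234,-0.74,1]';python3 -m pendant '[0,0,0,0,0,0,1,0,0,0,0,0,0,1]'
```

```text
time: 14.9
position: [0.4649, 0.1081, 0.0473]
ee_rot: [-3.139, -0.002, 1.55]
force: [0.3, 1.0, -0.1]
width: 0.999
grip_force: 0.0
time: 15.1
position: [0.4665, 0.1096, 0.0506]
ee_rot: [-3.141, -0.002, 1.552]
force: [0.7, 0.1, -0.0]
width: 0.998
grip_force: 0.0
```

```bash
python3 -m pendant '[0,0,0.005,-0.005,0.016,-0.08,1,0,0,0.005,-0.005,0.016,-0.15,1,0,0,0.005,-0.005,0.016,-0.166,0.7,0,0,0.005,-0.005,0.016,-0.166,0.6,0,0,0.005,-0.005,0.016,-0.166,0.5]';python3 -m pendant '[0,0,0,0,0,0,0.3,0,0,0,0,0,0,0.3,0,0,0,0,0,0,0.3]'
```

```text
time: 15.6
position: [0.4661, 0.1153, 0.01]
ee_rot: [3.14, -0.003, 1.565]
force: [-2.5, 0.3, 1.9]
width: 0.518
grip_force: 0.7
time: 15.9
position: [0.4663, 0.1154, 0.0103]
ee_rot: [3.139, -0.003, 1.565]
force: [-1.7, -1.3, 8.3]
width: 0.454
grip_force: 60.5
```

```bash
python3 -m pendant '[0,0,0,0,0,0.08,0.3,0,0,0,0,0.03,0.25,0.3,0,0,-0.02,0.05,0.1,0.42,0.3,0,0,-0.04,0.15,0.2,0.48,0.3,0,0,-0.052,0.32,0.3,0.48,0.3]';python3 -m pendant '[0,0,0,0.15,0.054,0,0.3,0,0,0,0.301,0.054,0,0.3,0,0,0,0.301,0.054,0,0.3,0,0,0,0.301,0.054,0,0.3,0,0,0,0.301,0.054,0,0.3]'
```

```text
time: 16.4
position: [0.5468, 0.1923, 0.1339]
ee_rot: [3.136, -0.007, 1.461]
force: [1.1, 0.5, 0.6]
width: 0.448
grip_force: 60.7
time: 16.9
position: [0.6196, 0.2037, 0.129]
ee_rot: [-3.141, -0.002, 1.462]
force: [-0.0, 0.2, -0.4]
width: 0.445
grip_force: 60.7
```

```bash
python3 -m pendant '[0,0,0,0.008,0.002,-0.1,0.3,0,0,0,0.008,0.002,-0.25,0.3,0,0,0,0.008,0.002,-0.35,0.3,0,0,0,0.008,0.002,-0.36,0.3]';python3 -m pendant '[0,0,0,0,0,-0.012,0.3,0,0,0,0,0,-0.024,0.3,0,0,0,0,0,-0.03,0.3,0,0,0,0,0,-0.03,0.3]'
```

```text
time: 17.3
position: [0.6187, 0.204, 0.0354]
ee_rot: [-3.136, 0.0, 1.462]
force: [-1.5, -0.5, -0.5]
width: 0.452
grip_force: 60.8
time: 17.7
position: [0.6227, 0.2044, 0.0319]
ee_rot: [3.141, -0.003, 1.462]
force: [0.2, -0.2, -0.9]
width: 0.453
grip_force: 60.8
```

```bash
python3 -m pendant '[0,0,0,0,0,-0.006,0.3,0,0,0,0,0,-0.01,0.3,0,0,0,0,0,-0.01,0.3]'; python3 -m pendant '[0,0,0,0.004,0,-0.004,0.3,0,0,0,0.004,0,-0.004,0.3,0,0,0,0.004,0,-0.004,0.3]'
```

```text
time: 18.0
position: [0.6223, 0.2043, 0.0285]
ee_rot: [-3.142, -0.002, 1.462]
force: [0.4, -0.2, -0.6]
width: 0.45
grip_force: 60.8
time: 18.3
position: [0.6226, 0.2043, 0.0284]
ee_rot: [-3.14, -0.002, 1.462]
force: [-7.0, -1.5, 10.0]
width: 0.451
grip_force: 62.1
```

```bash
python3 -m pendant '[0,0,0,0,0,0.004,0.3,0,0,0,0,0,0.004,0.3]'; python3 -m pendant '[0,0,0,0.004,0,0,0.3,0,0,0,0.006,0,0,0.3,0,0,0,0.006,0,0,0.3]'
```

```text
time: 18.5
position: [0.6234, 0.2043, 0.0285]
ee_rot: [3.141, -0.002, 1.462]
force: [0.3, 0.2, -1.1]
width: 0.45
grip_force: 60.8
time: 18.8
position: [0.6246, 0.2043, 0.0284]
ee_rot: [-3.141, -0.002, 1.462]
force: [-3.0, -0.6, 4.4]
width: 0.449
grip_force: 61.4
```

```bash
python3 -m pendant '[0,0,0,0.004,0,0.003,0.3,0,0,0,0.004,0,0.003,0.3,0,0,0,0.004,0,0.003,0.3]'; python3 -m pendant '[0,0,0,0.004,0,0.001,0.3,0,0,0,0.004,0,0.001,0.3,0,0,0,0.004,0,0.001,0.3]'
```

```text
time: 19.1
position: [0.6248, 0.2042, 0.0285]
ee_rot: [-3.139, -0.001, 1.462]
force: [-4.8, -0.7, 1.7]
width: 0.453
grip_force: 61.1
time: 19.4
position: [0.6249, 0.2042, 0.0285]
ee_rot: [-3.138, -0.001, 1.462]
force: [-8.3, -1.4, 3.8]
width: 0.455
grip_force: 61.2
```

```bash
python3 -m pendant '[0,0,0,-0.002,0.008,0.002,0.3,0,0,0,-0.001,0.014,0.002,0.3,0,0,0,0,0.02,0.002,0.3,0,0,0,0,0.02,0.002,0.3]'; python3 -m pendant '[0,0,0,0,0.004,0,0.3,0,0,0,0.001,0.008,0,0.3,0,0,0,0.001,0.008,0,0.3]'
```

```text
time: 19.8
position: [0.6251, 0.2077, 0.0287]
ee_rot: [-3.138, 0.001, 1.461]
force: [-6.4, -3.1, 1.0]
width: 0.454
grip_force: 61.0
time: 20.1
position: [0.6253, 0.2092, 0.0286]
ee_rot: [-3.138, 0.001, 1.461]
force: [-7.0, -4.7, 1.2]
width: 0.45
grip_force: 61.1
```

```bash
python3 -m pendant '[0,0,0,0,0,0,0.6,0,0,0,0,0,0.01,0.75,0,0,0,0,0,0.06,0.8,0,0,0,0,0,0.24,1,0,0,0,0,0,0.4,1]'; python3 -m pendant '[0,0,0.07,-0.02,-0.15,0.2,1,0,0,0.14,-0.05,-0.3,0.36,1,0,0,0.21,-0.06,-0.42,0.36,1,0,0,0.28,-0.06,-0.47,0.36,1,0,0,0.35,-0.06,-0.47,0.36,1]'; python3 -m pendant '[0,0,0.07,0,0,0,1,0,0,0.14,0,0,0,1,0,0,0.21,0,0,0,1,0,0,0.257,0,0,0,1,0,0,0.257,0,0,0,1]'
python3 - <<'E'
from h import *;import pickle
print(get_state()["force"])
i=vision.camera_info("wrist");a=vision.capture("wrist")[:,:,::-1];cv2.imwrite("pics/w5.png",a);pickle.dump(i,open("w5.pkl","wb"))
H=cv2.cvtColor(a,cv2.COLOR_BGR2HSV);m=(((H[...,0]<8)|(H[...,0]>170))&(H[...,1]>170)&(H[...,2]>90)).astype(np.uint8);m=cv2.morphologyEx(m,cv2.MORPH_CLOSE,np.ones((9,9)))
for c in cv2.findContours(m,0,cv2.CHAIN_APPROX_NONE)[0]:
    if cv2.contourArea(c)>150:print(c.reshape(-1,2).mean(0),cv2.minAreaRect((plane("wrist",c.reshape(-1,2),.08,i)[:,:2]*1000).astype(np.float32)))
E
```

```text
time: 20.6
position: [0.6271, 0.2113, 0.1321]
ee_rot: [3.141, -0.002, 1.462]
force: [2.3, 0.8, 1.0]
width: 0.999
grip_force: 0.0
time: 21.1
position: [0.6131, 0.0894, 0.223]
ee_rot: [3.138, 0.001, 2.162]
force: [-0.6, 0.1, -0.0]
width: 1.006
grip_force: 0.0
time: 21.6
position: [0.6124, 0.0936, 0.2213]
ee_rot: [3.141, -0.0, 2.677]
force: [1.4, -0.4, 0.6]
width: 1.0
grip_force: 0.0
[ 1.4143104  -0.44140552  0.58207069]
[433.02531646 261.06329114] ((741.4755859375, 168.2347412109375), (45.29521942138672, 12.995368957519531), 29.269105911254883)
[317.16216216 187.30630631] ((612.7659301757812, 92.95968627929688), (9.830342292785645, 49.6517333984375), 63.30206298828125)
```

View pics/w5.png

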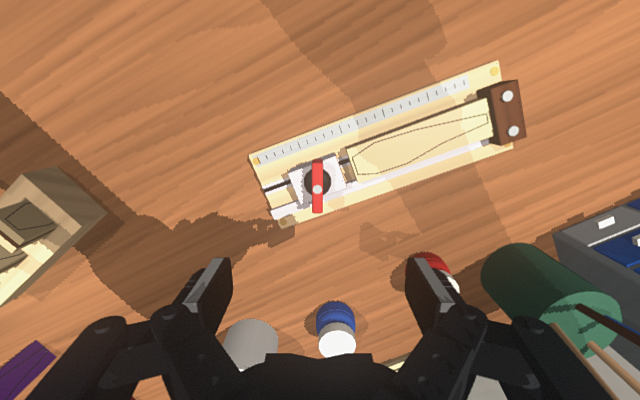

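The blank lies flat in the jig, with its end at the stop (490,110), its side at the fence and a small gap to the jaw at (346,165). The wing is straight below the tool at (317,187), so I go down and pinch it.

```bash
python3 -m pendant '[0,0,0,0.001,-0.002,-0.15,1,0,0,0,0.001,-0.002,-0.34,1,0,0,0,0.001,-0.002,-0.5,1,0,0,0,0.001,-0.002,-0.6,0.7,0,0,0,0.001,-0.002,-0.624,0.5]'; python3 -m pendant '[0,0,0,0,0,0,0.3,0,0,0,0,0,0,0,0,0,0,0,0,0,0,0,0,0,0,0,0,0,0,0,0,0,0,0,0]'
```

```text
time: 22.15
position: [0.6101, 0.0928, 0.0608]
ee_rot: [-3.138, -0.006, 2.673]
force: [-0.6, 0.4, -0.2]
width: 0.697
grip_force: 0.0
time: 22.65
position: [0.6135, 0.0934, 0.0663]
ee_rot: [3.14, 0.001, 2.675]
force: [-1.6, -0.1, 5.9]
width: 0.107
grip_force: 60.9
```

```bash
python3 -m pendant '[0,0,0,0.001,0.01,0,0,0,0,0,0.002,0.02,0,0,0,0,0,0.003,0.03,0,0,0,0,0,0.0045,0.04,0,0,0,0,0,0.0045,0.04,0,0]'; python3 -m pendant '[0,0,0,0.0005,0.004,0,0,0,0,0,0.001,0.008,0,0,0,0,0,0.001,0.008,0,0]';python3 -m pendant '[0,0,0,0.0005,0.004,0,0,0,0,0,0.0005,0.004,0,0]'
```

```text
time: 23.15
position: [0.6147, 0.1038, 0.0663]
ee_rot: [3.139, 0.001, 2.676]
force: [-1.4, 0.0, 5.5]
width: 0.111
grip_force: 60.9
time: 23.45
position: [0.6149, 0.1054, 0.0663]
ee_rot: [3.14, 0.001, 2.675]
force: [-1.5, -0.4, 6.5]
width: 0.103
grip_force: 61.0
time: 23.65
position: [0.615, 0.1063, 0.0662]
ee_rot: [3.14, 0.001, 2.675]
force: [-1.7, -0.8, 6.1]
width: 0.109
grip_force: 61.0
```

```bash
python3 -m pendant '[0,0,0,0.0005,0.004,0,0,0,0,0,0.0005,0.006,0,0,0,0,0,0.0005,0.006,0,0]'; python3 -m pendant '[0,0,0,0.0005,0.004,0,0,0,0,0,0.0005,0.004,0,0]';python3 -m pendant '[0,0,0,0.0005,0.004,0,0,0,0,0,0.0005,0.004,0,0]'
```

```text
time: 23.95
position: [0.615, 0.1066, 0.0663]
ee_rot: [3.141, 0.001, 2.674]
force: [-2.5, -3.4, 8.0]
width: 0.109
grip_force: 61.1
time: 24.15
position: [0.615, 0.1066, 0.0662]
ee_rot: [-3.141, 0.001, 2.674]
force: [-3.7, -5.4, 8.1]
width: 0.108
grip_force: 61.3
time: 24.35
position: [0.615, 0.1067, 0.0662]
ee_rot: [-3.14, 0.001, 2.673]
force: [-4.7, -7.4, 9.8]
width: 0.111
grip_force: 61.4
```

Jaw contact is clear: it stopped at y = 0.1067 with the force growing to about 6–7 N, and the gap works out at 151 mm. Now I tighten while holding.

```bash
python3 -m pendant '[0,0,-0.05,0,0,0,0,0,0,-0.11,0,0,0,0,0,0,-0.17,0,0,0,0,0,0,-0.23,0,0,0,0,0,0,-0.29,0,0,0,0]'; python3 -m pendant '[0,0,-0.06,0,0,0,0,0,0,-0.12,0,0,0,0,0,0,-0.18,0,0,0,0,0,0,-0.24,0,0,0,0,0,0,-0.29,0,0,0,0]';python3 -m pendant '[0,0,0,0,0,0,0]';python3 -c "
from station import get_state;print(get_state()['moment'],get_state()['q'])"
```

```text
time: 24.85
position: [0.6148, 0.1063, 0.0663]
ee_rot: [-3.141, 0.001, 2.088]
force: [-6.1, -8.2, 11.4]
width: 0.113
grip_force: 61.6
time: 25.35
position: [0.6143, 0.1062, 0.0663]
ee_rot: [3.141, 0.001, 1.508]
force: [-7.6, -8.2, 13.0]
width: 0.111
grip_force: 61.9
time: 25.45
position: [0.6143, 0.1062, 0.0663]
ee_rot: [3.141, 0.001, 1.509]
force: [-7.5, -9.4, 13.2]
width: 0.111
grip_force: 61.9
[-2.00378809  1.77866493 -0.02268653] [-0.52773137  0.53006086  0.41664338  1.5928916  -0.23466227  1.06807676
 -0.11034841]
```

```bash
python3 -m pendant '[0,0,0,0,-0.006,0,0,0,0,0,0,-0.006,0,0.5,0,0,0,0,-0.006,0,0.7,0,0,0,0,-0.006,0.15,0.9,0,0,0,0,-0.006,0.34,1]'; python3 -m pendant '[0,0,0,-0.05,0,0.2,1,0,0,0,-0.1,-0.05,0.36,1,0,0,0,-0.1,-0.05,0.4,1,0,0,0,-0.1,-0.05,0.4,1,0,0,0,-0.1,-0.05,0.4,1]'
python3 - <<'E'
from h import *;import pickle
print(get_state()["force"],get_state()["position"])
i=vision.camera_info("wrist");a=vision.capture("wrist")[:,:,::-1];cv2.imwrite("pics/w6.png",a)
print(proj("wrist",[[.62,.168,.02]],i))
H=cv2.cvtColor(a,cv2.COLOR_BGR2HSV);m=(((H[...,0]<8)|(H[...,0]>170))&(H[...,1]>170)&(H[...,2]>90)).astype(np.uint8);m=cv2.morphologyEx(m,cv2.MORPH_CLOSE,np.ones((9,9)))
for c in cv2.findContours(m,0,cv2.CHAIN_APPROX_NONE)[0]:
    if cv2.contourArea(c)>150:print(c.reshape(-1,2).mean(0),cv2.minAreaRect((plane("wrist",c.reshape(-1,2),.08,i)[:,:2]*1000).astype(np.float32)))
u,v=proj("wrist",[[.62,.168,.02]],i)[0].astype(int);x0=max(u-140,0);y0=max(v-120,0)
cv2.imwrite("pics/c6.png",cv2.resize(a[y0:y0+200,x0:x0+266],(798,600),interpolation=cv2.INTER_CUBIC));print(x0,y0)
E
```

```text
time: 25.95
position: [0.6123, 0.1087, 0.1475]
ee_rot: [-3.137, -0.0, 1.517]
force: [0.9, -0.0, 0.4]
width: 0.781
grip_force: 0.0
time: 26.45
position: [0.5887, 0.0965, 0.2477]
ee_rot: [-3.14, -0.002, 1.517]
force: [-0.4, 0.2, 0.2]
width: 1.004
grip_force: 0.0
[-0.42975752  0.22584317  0.21971387] [0.58872296 0.09645673 0.24766475]
[[341.1928638  109.15120376]]
[341.99056604 169.55660377] ((614.8577880859375, 108.21820068359375), (50.125999450683594, 9.959293365478516), 86.43038940429688)
[611.61016949 244.38983051] ((921.3497314453125, -15.558746337890625), (301.6192626953125, 12.807182312011719), 89.81436920166016)
[483.50961538  96.23076923] ((753.7476806640625, 175.39910888671875), (41.5443229675293, 16.91952133178711), 47.50920104980469)
201 0
```

View pics/c6.png

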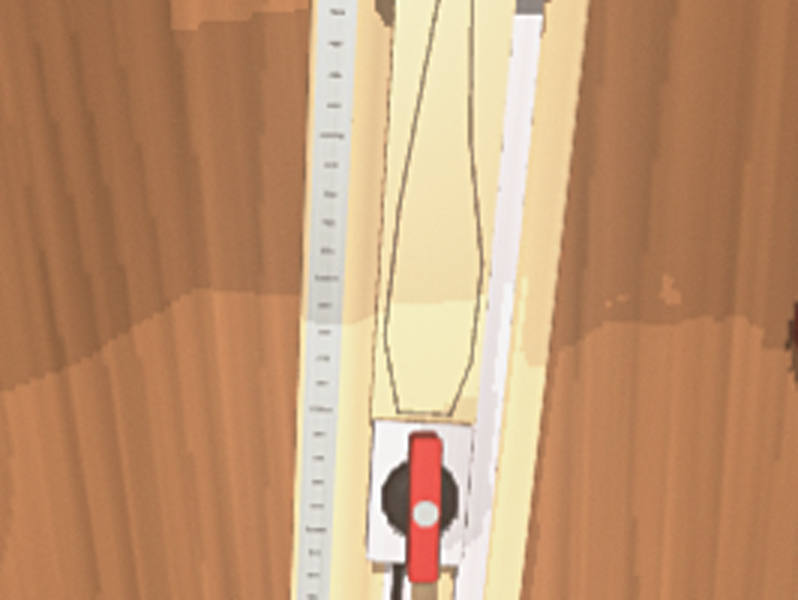

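The crop shows the blank's end on the cork of the jaw (420,418), its right edge along the white fence, and the wing back along the jig's y. A last numeric check of the fence and stop gaps:

```bash
python3 - <<'E'
from h import *;import pickle
a=cv2.imread("pics/w6.png").astype(int);i=vision.camera_info("wrist");pts=[]
for v in range(20,130,8):
    # blank (yellow, B<200) -> fence (white, B>215)
    seg=a[v,330:385,0]; w=np.nonzero(seg>212)[0]
    pts.append((330+w[0]-.5,v)) if len(w) else None
P=plane("wrist",pts,.042,i);n=np.array([.994,-.1092]);print("edge t-fence t (mm)",((P[:,:2]@n-.6198)*1000).round(1))
t=vision.capture("top");H=cv2.cvtColor(t,cv2.COLOR_RGB2HSV)
b=plane("top",[[x,y] for x in range(222,300) for y in range(190,208)],.042);s=b[:,:2]@[.1092,.994];tt=b[:,:2]@n
V=H[190:208,222:300].transpose(1,0,2).reshape(-1,3);k=abs(tt-.6)<.012
for q in np.arange(.196,.366,.006):
    j=k&(abs(s-q)<.003)
    if q<.215 or q>.335:print(round(q,3),V[j].mean(0).round())
E
```

```text
edge t-fence t (mm) [-1.1 -1.4 -1.6 -0.8 -1.1 -1.4 -0.6 -0.8 -1.1 -0.3 -0.5 -0.8 -1.  -1.3]
0.196 [ 21.  53. 226.]
0.202 [ 21.  53. 226.]
0.208 [ 21.  53. 226.]
0.214 [ 21.  54. 224.]
0.34 [ 19.  65. 148.]
0.346 [ 19.  61. 193.]
0.352 [ 20.  54. 225.]
0.358 [ 21.  53. 227.]
0.364 [ 21.  53. 227.]
```

```bash
python3 -c "
from station import order;print(order.close_job())"
```

```text
the job is handed in; nothing more can be done
None
```

I clamped the blank flat in the jig, side on the fence and one end on the stop (both judged by contact force), with the jaw nipping the other end at about 6 N and the knob turned tight; job handed in at about 26.5 s of the 72 s allowed, result not reported back.

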